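# Load the weld jig for a three-cell pack

### The arm

A 6-joint arm with a two-finger parallel gripper is mounted at the origin on a cart in front of the work surface, level with it; the furniture and walls round the work are solid. World frame = base frame: x ahead of the robot, y to its left, z up, the work surface at z = 0. Lengths are in mm, angles in rad, forces in N, time in s.
With the tool pointing down it reaches from about 325 to 775 mm from the base axis. Payload 5.5 kg.
Tool frame: the origin (TCP) lies between the finger pads; the fingertips stand 25 mm ahead of it and the grasp point (between the pads) lies 6 mm ahead of it (manip.tip_reach is the distance from the TCP to the fingertips, in mm); z points along the fingers, y is the line along which they close (so a half turn about z gives the same grasp; the last joint's range is limited). The gripper opens to 88 mm and grips with 3 to 60 N. Pads are 20 mm wide; open, the fingers measure 115 mm over their backs; the gripper's body (75 mm by 178 mm) begins 61 mm behind the grasp point.
Start: joints at [-1.176, 0.091, 1.231, -0, 1.82, -0.057], TCP at [261.953, -539.812, 247.631] pointing down, gripper open.
Joint ranges: [-2.87, 2.87], [-0.86, 2.18], [0.17, 2.46], [-1.51, 4.65], [0.06, 2.69], [-2.65, 2.65]. Speed limits (rad/s): [2.57, 2.57, 3.01, 3.14, 3.14, 3.14].

### API

Orientations are given as a unit quaternion [x, y, z, w].
In Python, from station import read_state, capture, manip, masks_of, place_of gives the robot as it stands. The module is installed in compiled form; this text tells all that it offers.
- The arm moves only by the tool move_arm, never from a script. Its arguments are lists of equal length, an entry for each row: "travel": the shift along the world's x, y, z in cm, a list of three; "spin": the turn about the world's z in degrees. A call has 1 to 20 rows; each row is the pose to reach, as a shift and turn from the pose commanded when the call began; what a row does not reach only later rows make up. A row lasts 1/10 s, in which the tool goes at most 50 mm and 8.59 degrees, less where a joint would pass 70% of its speed; a pose out of reach is approached as far as the arm can. A call with a gripper value outside its range is refused whole. "gripper" is the finger opening in cm, from 0 to 8.78, set as the call begins (left out, the last holds). The fingers move at their own pace and stop on an object; the grip force is fixed at half the most. Time passes only in rows, so rows that repeat a pose let the fingers close. It gives the time, the measured TCP pose, the force, the opening and the grip force at its end, in the units of the state.
- read_state(): the state, without advancing time (a new reading comes with each control period).
- capture(name): name is "scene" or "side" or "wrist"; returns a dict with "frame" (480x640x3 uint8, red, green, blue), "intrinsics" (3x3 intrinsics, pixels), "D" ([k1, k2, p1, p2, k3] as OpenCV has them; the pictures are not rectified), "R" (3x3) and "t" (3): a world point X has camera coordinates R X + t. Camera axes: x right, y down, z forward; pixel columns grow to the right and rows downward; lengths in mm; the calibration is good to about 2 mm. A picture is of the moment at which its call begins. There is no depth.
- manip.close_job(): hands the job in; it is judged then, once.
Trained networks look in the newest picture that a camera, given by its name, has taken for a name from the list of things; names that differ only in an ending like _2 or _b are one class to them, and where a whole thing is asked for, a point or a joint stands for the part that bears it (a point fixed in the world has none). Each returns a list of dicts, best first, with "confidence" (0 to 1); they miss things now and then, are a little off and sometimes report something else, mostly with a low value. They report only what shows in the picture. A call takes as long as a camera call. They do not tell look-alikes from the thing itself.
- masks_of(camera, target): "region" (480x640 bool, what is visible of it) and "extent" ([left, top, right, bottom] in pixels, round what is visible of it).
- place_of(camera, target): "pixel" ([column, row] in pixels: a listed point, or the origin of a listed thing).
The state is a dict: "clock": time; "joint_pos": joint angles; "qd": joint speeds; "joint_torque": joint torques, N m; "tcp_pos": TCP position; "ee_rot": TCP orientation; "wrist_force": force on the tool from outside, world axes, zero at the start; "torque": the same for the moment, N m; "gripper_width": opening from 0.0 (shut) to 1.0 (fully open); "finger_force": force on a finger pad.
Only numpy, scipy, OpenCV 4.12 (cv2) and the standard library are available. Lean on these libraries where they do the work, as an engineer would, in place of code of your own. Each camera call takes 0.05 s, during which the arm holds its last target. There are 200 camera calls.

### The job

Load the weld jig for a three-cell pack: lay the purple cell in the middle groove and one teal cell in the groove on each side of it, every cell with its plus end (white sleeve) at the red mark of its groove, and set the red guard board lengthwise in the middle of the grey pad behind the jig. With the three cells in, lay the pressure bar across on top of them, its ends between the two pairs of steel pins.

Things in the scene. Friction and masses are not known exactly. Their poses are not given: they have to be found in the camera images.
- weld_jig: Fixed jig, plate 122 x 92 x 6 mm with a black block. Origin on the table under the middle groove; x to the back (away from the robot within 15 deg). Three V grooves along y, 42 mm long, at x = -24, 0, 24 mm; ridges 30 mm high. A cell home has its axis at z = 31, top at 40, ends overhanging. Red marks: at y = +39 (left) for the front and back grooves, at -39 (right) for the middle one.
- board_stand: Small fixed stand just behind the jig (88 to 97 mm from the jig's origin): plate 46 x 64 x 6 mm with a black post and a grey pad on top, 34 (x) by 42 (y) mm, top at z = 24 mm. Origin on the table under the pad's centre; x to the back, y along the pad to the left, roughly as the jig's.
- purple_cell_plus (a point): The purple cell, 18 mm diameter, 66 mm long, lying; its plus end has a white sleeve and a metal button. This point: on the axis at the plus end face, y pointing out of it, so the middle is 33 mm back along -y (x and z may roll). At the start the axis is 9 mm above the table, plus end to the robot's right (within 35 deg). Take it by its end faces, fingers closing along y.
- teal_cell_a_plus (a point): A teal cell, 18 mm diameter, 66 mm long, lying; its plus end has a white sleeve and a metal button. This point: on the axis at the plus end face, y pointing out of it, so the middle is 33 mm back along -y (x and z may roll). At the start the axis is 9 mm above the table, plus end to the robot's left (within 35 deg). Take it by its end faces, fingers closing along y.
- teal_cell_b_plus (a point): A teal cell, 18 mm diameter, 66 mm long, lying; its plus end has a white sleeve and a metal button. This point: on the axis at the plus end face, y pointing out of it, so the middle is 33 mm back along -y (x and z may roll). At the start the axis is 9 mm above the table, plus end to the robot's left (within 35 deg). Take it by its end faces, fingers closing along y.
- guard_board: Red circuit board with black parts, 30 (x) by 62 (y) mm; plate 2 mm thick, parts up to 8 mm. Origin: centre of the underside, z up. It starts flat on a fixed pink foam block 26 x 42 mm, 20 mm high, both ends overhanging by 10 mm: take it by its short edges, fingers closing along y. Either way round will do.
- pressure_bar: Bar 120 (x) by 16 (y) by 10 mm, 0.16 kg, yellow grip 44 (x) by 20 (y) mm in the middle, z = 10 to 34. Origin: centre of the underside. Starts on the table, left to right within 30 deg. Take it by the grip, fingers closing along y; either way round. Its seat on the jig: pairs of 8 mm pins at x = -53 and 53, y = -15.5 and 15.5 mm, 55 mm high; the bar then rests on the cells.
Things that resemble listed ones, but are neither listed nor needed, are in the scene too. What is meant by the part that bears purple_cell_plus is not yellow, and is the larger of those in its own colour.

How it is judged:
By the outcome, as a careful person would: the job done as asked, in the order asked, and still so for the second after the job is handed in, with the robot touching nothing.
It also fails if it takes over 115 s, if anything falls off the work surface, if the arm or the gripper's body presses on something with over 40 N, if the wrist force passes 120 N, or if a joint passes its speed limit or range.

## Working session

There is one attempt and no reset: what is moved stays moved. The work goes in short steps, Python scripts to look and compute and a tool call to move; the robot and the scene stay as the last step left them, time stands still between calls to the robot, and variables do not carry over. Pictures are saved under pics/ and viewed, at most 14 in all, crops included, and the job is handed in when it is done.

Besides the shell and the picture viewer there is one more tool, called after "Emit:" as name(argument=value, ...), one argument or row to a line, values as JSON. move_arm: Moves the arm, as the interface text tells. Its arguments: {"type":"object","properties":{"travel":{"type":"array"},"spin":{"type":"array"},"gripper":{"type":"number"}},"required":["travel","spin"]}

```bash
mkdir -p pics; cat > h.py <<'E'
import numpy as np, cv2
from station import read_state, capture, manip, masks_of, place_of
def save(n,f): cv2.imwrite('pics/'+n+'.png',f[:,:,::-1])
def ray(c,px):
    u=cv2.undistortPoints(np.array([[px]],float),c['intrinsics'],np.array(c['D'],float))[0,0]
    R=np.array(c['R']);t=np.array(c['t']).ravel()
    return -R.T@t, R.T@np.array([u[0],u[1],1.])
def at_z(c,px,z):
    o,d=ray(c,px); return o+d*(z-o[2])/d[2]
def proj(c,X):
    X=np.atleast_2d(np.array(X,float))
    return cv2.projectPoints(X,cv2.Rodrigues(np.array(c['R']))[0],np.array(c['t'],float).reshape(3,1),c['intrinsics'],np.array(c['D'],float))[0][:,0]
E
python3 - <<'E'
from h import *
Z=dict(weld_jig=0,board_stand=0,purple_cell_plus=9,teal_cell_a_plus=9,guard_board=20,pressure_bar=0)
print(read_state())
for cam in ['scene','side']:
    c=capture(cam); save(cam+'0',c['frame']); print(cam,-np.array(c['R']).T@np.array(c['t']).ravel())
    for n,z in Z.items():
        for r in place_of(cam,n): print(cam,n,round(r['confidence'],2),np.round(r['pixel']),np.round(at_z(c,r['pixel'],z),1))
E
```

```text
{'clock': 0.0, 'joint_pos': array([-1.17571087e+00,  9.18868345e-02,  1.23188792e+00,  1.43913171e-05,
        1.81979646e+00, -5.66952622e-02]), 'qd': array([-5.61533387e-04, -2.43037049e-04,  8.52657918e-04, -2.15312377e-03,
        3.82816574e-05, -1.90331430e-03]), 'joint_torque': array([-9.93044341e-05, -4.46454620e+01, -4.06438959e+01,  6.97102281e-02,
        2.95740156e-02, -1.15824710e-04]), 'tcp_pos': array([ 261.85053348, -539.57127709,  246.48893668]), 'ee_rot': array([ 9.74594203e-01,  2.23975805e-01, -1.59708380e-04, -9.76330624e-04]), 'wrist_force': array([-2.17831635e-04,  6.62285439e-01,  9.88302444e-02]), 'torque': array([0.02801066, 0.03368257, 0.00945534]), 'finger_force': 0.0, 'gripper_width': 1.001331086077868}
scene [ 20.35773292 654.78217637 725.30765347]
scene weld_jig 0.85 [353. 262.] [474.7 -30.8   0. ]
scene board_stand 0.82 [314. 243.] [586.6 -30.    0. ]
scene purple_cell_plus 0.87 [285. 340.] [444.5 233.7   9. ]
scene purple_cell_plus 0.72 [325. 342.] [382.7 190.4   9. ]
scene purple_cell_plus 0.45 [315. 315.] [439.5 149.3   9. ]
scene teal_cell_a_plus 0.58 [206. 303.] [633.9 258.    9. ]
scene guard_board 0.54 [418. 219.] [ 428.3 -236.8   20. ]
scene pressure_bar 0.79 [252. 330.] [517.1 246.5   0. ]
side [125.00092534 798.0511959  690.05027287]
side weld_jig 0.8 [341. 243.] [488.8 -30.8   0. ]
side board_stand 0.64 [301. 229.] [578.  -37.8   0. ]
side purple_cell_plus 0.67 [298. 338.] [446.6 227.8   9. ]
side purple_cell_plus 0.66 [318. 313.] [441.8 166.2   9. ]
side purple_cell_plus 0.62 [343. 337.] [383.5 197.3   9. ]
side teal_cell_a_plus 0.71 [179. 310.] [649.8 255.1   9. ]
side guard_board 0.55 [407. 184.] [ 436.5 -250.3   20. ]
side pressure_bar 0.74 [245. 334.] [530.  248.7   0. ]
```

View pics/scene0.png

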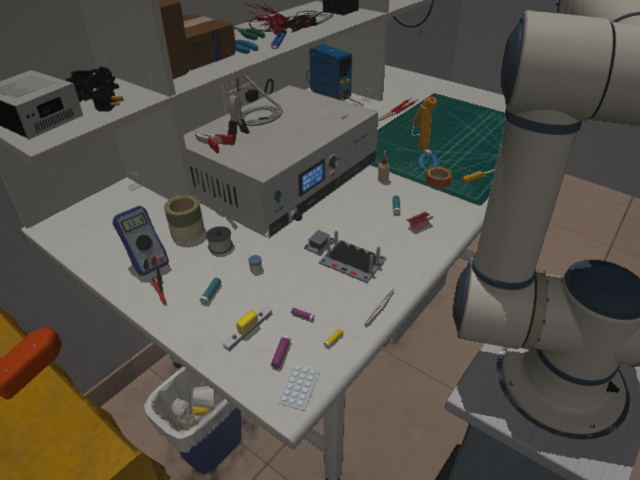

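View pics/side0.png

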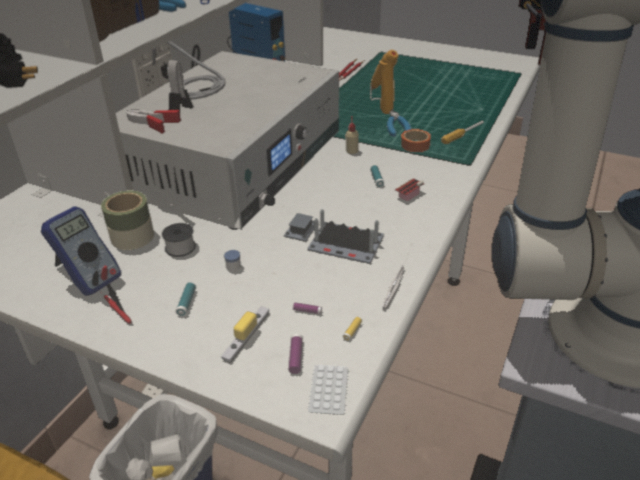

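Purple candidates (scene): large purple cell (281,352), small purple one (302,314), yellow one (333,338). I choose the large purple one. The teal cells are at (211,290) and (396,205), the board at (419,221), the bar at (247,325), the jig at (353,258) and the stand at (318,241).

Emit:
move_arm(
  travel=[
    [16.8,38,8.2],
    [16.8,38,8.2],
    [16.8,38,8.2],
    [16.8,38,8.2],
    [16.8,38,8.2],
    [16.8,38,8.2],
    [16.8,38,8.2],
    [16.8,38,8.2],
    [16.8,38,8.2],
    [16.8,38,8.2],
    [16.8,38,8.2],
    [16.8,38,8.2],
    [16.8,38,8.2],
  ],
  spin=[-25.9,-25.9,-25.9,-25.9,-25.9,-25.9,-25.9,-25.9,-25.9,-25.9,-25.9,-25.9,-25.9],
)

```text
clock: 2.0
tcp_pos: [429.5, -160.9, 329.1]
ee_rot: [1.0, -0.001, -0.0, -0.0]
wrist_force: [0.7, -0.1, -0.6]
gripper_width: 0.997
finger_force: 0.0
```

```bash
cat >> h.py <<'E'
Z=dict(weld_jig=0,board_stand=0,purple_cell_plus=9,teal_cell_a_plus=9,guard_board=20,pressure_bar=0)
def look(name,targets=Z):
    c=capture('wrist'); save(name,c['frame']); np.savez('pics/'+name,**c)
    print('cam',np.round(-np.array(c['R']).T@np.array(c['t']).ravel()), np.round(read_state()['tcp_pos'],1))
    for n in targets:
        for r in place_of('wrist',n): print(n,round(r['confidence'],2),np.round(r['pixel'],1),np.round(at_z(c,r['pixel'],Z[n]),1))
    return c
E
python3 -c "
from h import *
look('w1')"
```

```text
cam [ 510. -160.  467.] [ 429.5 -160.9  329.2]
weld_jig 0.91 [224.8 160.7] [481.3 -34.    0. ]
board_stand 0.74 [218.8  83.9] [579.4 -33.6   0. ]
board_stand 0.29 [376.9 203.4] [ 421.1 -246.3    0. ]
purple_cell_plus 0.88 [ 42.1 185.7] [450.7 227.3   9. ]
purple_cell_plus 0.7 [ 77.5 234.5] [378.8 190.    9. ]
purple_cell_plus 0.69 [ 91.  191.1] [442.2 156.8   9. ]
guard_board 0.87 [380.4 200.2] [ 429.3 -247.1   20. ]
pressure_bar 0.8 [ 18.3 128.8] [528.5 251.7   0. ]
```

View pics/w1.png

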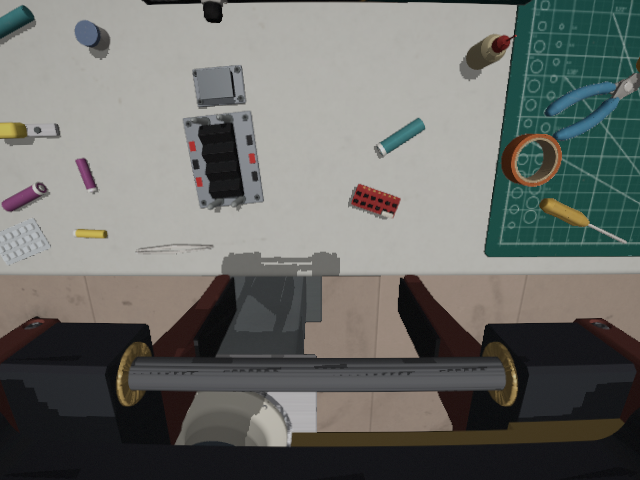

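Emit:
move_arm(
  travel=[
    [0,36,0],
    [0,36,0],
    [0,36,0],
    [0,36,0],
    [0,36,0],
    [0,36,0],
    [0,36,0],
    [0,36,0],
    [0,36,0],
    [0,36,0],
    [0,36,0],
  ],
  spin=[0,0,0,0,0,0,0,0,0,0,0],
)

```text
clock: 3.45
tcp_pos: [430.3, 198.7, 329.9]
ee_rot: [1.0, -0.001, 0.0, 0.0]
wrist_force: [-0.8, -0.6, 0.6]
gripper_width: 1.002
finger_force: 0.0
```

```bash
python3 -c "
from h import *
look('w2')"
```

```text
cam [510. 199. 467.] [430.3 198.7 330. ]
weld_jig 0.82 [488.2 161.4] [481.4 -39.6   0. ]
board_stand 0.71 [494.3  88.4] [575.8 -35.2   0. ]
purple_cell_plus 0.69 [267.2  30.4] [640.1 259.4   9. ]
purple_cell_plus 0.59 [345.3 188.7] [444.5 159.5   9. ]
purple_cell_plus 0.57 [294.2 186.3] [448. 230.   9.]
purple_cell_plus 0.48 [319.1 234.5] [378.8 195.7   9. ]
teal_cell_a_plus 0.83 [268.2  29.4] [641.2 258.1   9. ]
guard_board 0.63 [630.8 202.3] [ 428.4 -245.2   20. ]
pressure_bar 0.73 [278.2 125.6] [528.2 250.3   0. ]
```

View pics/w2.png

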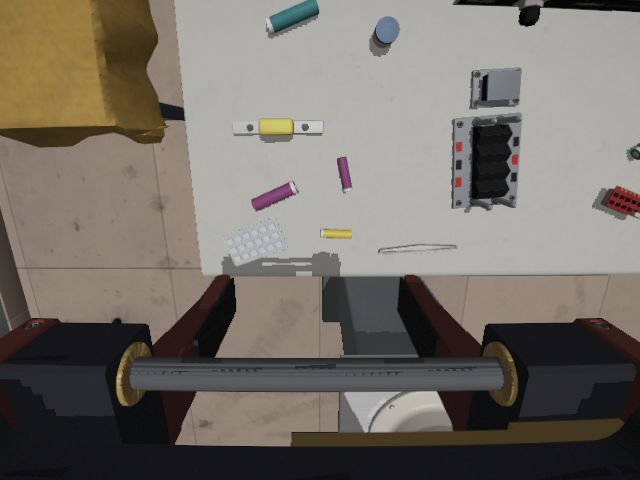

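w1: jig plate at (224,160), stand (218,86), board (375,201), right teal (400,138) with its white end at (380,152). w2: left teal (293,15) with its white end at (268,28), bar (277,127), large purple (275,196) with its white end on the right at (293,187). The smaller purple look-alike is at (345,174) and the yellow one at (337,234).

Emit:
move_arm(
  travel=[
    [4,3,-8],
    [4,3,-8],
    [4,3,-8],
    [4,3,-8],
    [4,3,-8],
  ],
  spin=[0,0,0,0,0],
)

```text
clock: 4.3
tcp_pos: [470.1, 230.0, 252.1]
ee_rot: [1.0, -0.0, 0.001, -0.001]
wrist_force: [0.2, 1.0, 0.3]
gripper_width: 0.998
finger_force: 0.0
```

```bash
cat >> h.py <<'E'
def rects(c,name,z,show=True):
    out=[]
    for m in masks_of('wrist',name):
        cs,_=cv2.findContours(m['region'].astype(np.uint8),cv2.RETR_EXTERNAL,cv2.CHAIN_APPROX_NONE)
        k=max(cs,key=cv2.contourArea)[:,0].astype(float)
        P=np.array([at_z(c,p,z)[:2] for p in k],np.float32)
        (ctr,(w,h),a)=cv2.minAreaRect(P)
        if w<h: w,h,a=h,w,a+90
        a=(a+90)%180-90   # direction of long side, deg from world x
        print(name,round(m['confidence'],2),np.round(m['extent']),'ctr',np.round(ctr,1),'size',round(w,1),round(h,1),'long dir',round(a,1))
        out.append((ctr,w,h,a))
    return out
E
python3 -c "
from h import *
c=look('w3',['purple_cell_plus','teal_cell_a_plus','pressure_bar'])
rects(c,'purple_cell_plus',9);rects(c,'teal_cell_a_plus',9);rects(c,'pressure_bar',5)
f=c['frame'];save('w3c',cv2.resize(f[150:270,200:360],None,fx=4,fy=4))
"
```

```text
cam [550. 230. 390.] [470.2 230.1 252.5]
purple_cell_plus 0.93 [376.1 234.7] [441.3 159.8   9. ]
purple_cell_plus 0.9 [347.1 281. ] [381.3 192.9   9. ]
purple_cell_plus 0.71 [319.7 228.4] [449.1 227.2   9. ]
teal_cell_a_plus 0.85 [288.8  47.3] [642.6 259.5   9. ]
pressure_bar 0.66 [298.3 162.4] [525.1 251.8   0. ]
purple_cell_plus 0.81 [269. 223. 321. 256.] ctr [434.4 258.5] size 68.2 18.8 long dir -65.9
purple_cell_plus 0.78 [366. 196. 386. 235.] ctr [464.5 161.3] size 46.8 12.3 long dir 11.8
purple_cell_plus 0.76 [346. 280. 385. 286.] ctr [380.6 172.3] size 46.4 14.9 long dir 89.9
teal_cell_a_plus 0.66 [288.  12. 351.  56.] ctr [656.5 228.7] size 66.6 19.1 long dir -70.0
teal_cell_a_plus 0.46 [501. 146. 592. 261.] ctr [475.4 -35.5] size 136.6 104.8 long dir 5.3
teal_cell_a_plus 0.24 [268. 224. 322. 258.] ctr [434.5 258.6] size 68.1 19.1 long dir -66.7
pressure_bar 0.67 [247. 154. 350. 174.] ctr [524.2 251.2] size 119.2 21.2 long dir 89.9
```

View pics/w3c.png

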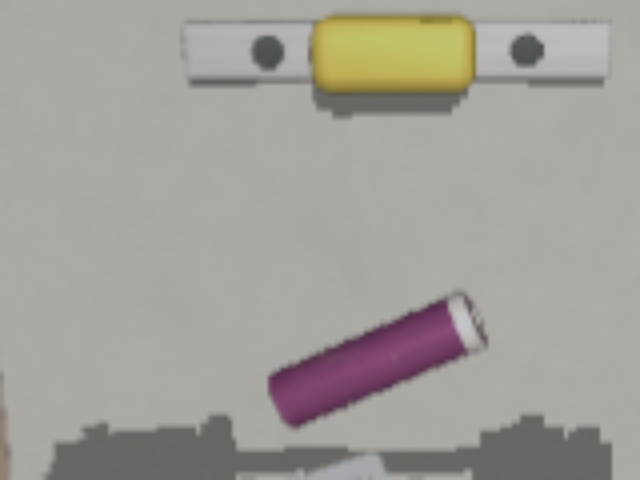

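Crop: the large purple cell, with white sleeve and button at its right end (crop 470,320), and the bar with its yellow grip (crop 393,55). The choice of the large purple cell holds. Next I look at the jig.

Emit:
move_arm(
  travel=[
    [-5,-27,-3],
    [-5,-27,-3],
    [-5,-27,-3],
    [-5,-27,-3],
    [-5,-27,-3],
    [-5,-27,-3],
    [-5,-27,-3],
    [-5,-27,-3],
    [-5,-27,-3],
  ],
  spin=[0,0,0,0,0,0,0,0,0],
)

```text
clock: 5.55
tcp_pos: [420.2, -38.9, 220.0]
ee_rot: [1.0, 0.0, 0.0, -0.0]
wrist_force: [0.3, -0.0, -0.2]
gripper_width: 0.999
finger_force: 0.0
```

```bash
python3 -c "
from h import *
c=look('w4')
rects(c,'weld_jig',6);rects(c,'board_stand',6);rects(c,'guard_board',22);rects(c,'teal_cell_a_plus',9)
f=c['frame'];save('w4c',cv2.resize(f[60:260,240:440],None,fx=3,fy=3))
"
```

```text
cam [500. -38. 357.] [420.3 -38.7 219.9]
weld_jig 0.96 [314.4 158.8] [480.5 -35.9   0. ]
board_stand 0.76 [311.8  59.6] [575.5 -33.4   0. ]
purple_cell_plus 0.83 [113.3 254. ] [377.3 191.3   9. ]
purple_cell_plus 0.79 [ 70.2 189.8] [450.2 226.3   9. ]
purple_cell_plus 0.72 [135.7 196.7] [442.3 155.1   9. ]
guard_board 0.88 [512.8 212. ] [ 428.4 -244.4   20. ]
pressure_bar 0.76 [ 41.8 115.3] [527.1 248.5   0. ]
weld_jig 0.87 [264.  92. 360. 222.] ctr [478.5 -33.8] size 127.1 92.1 long dir 5.7
board_stand 0.57 [277.  28. 346.  85.] ctr [576.2 -34.1] size 65.3 47.1 long dir -86.4
guard_board 0.83 [480. 190. 538. 234.] ctr [ 428.4 -240. ] size 63.0 30.2 long dir 70.2
```

View pics/w4c.png

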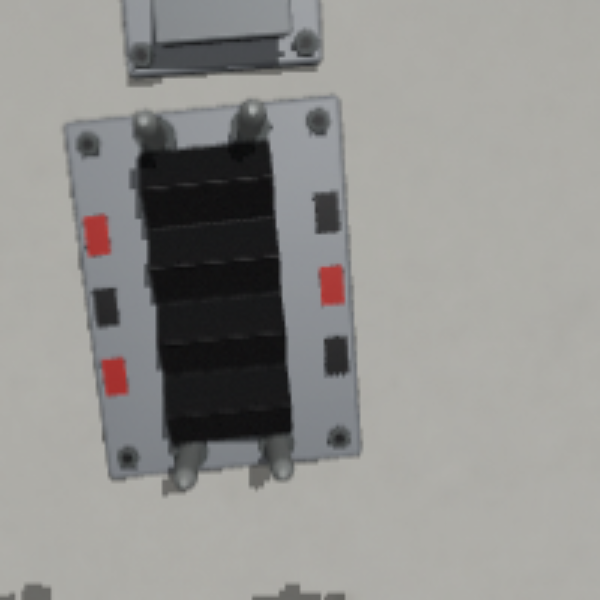

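The jig plate's corners in the crop are at (65,123), (339,96), (360,453) and (110,478). The red marks are on the left front and back and right middle, as described, and the pins are at (145,120), (253,108), (186,481) and (283,470).

```bash
python3 - <<'E'
from h import *
from scipy.optimize import least_squares
c=dict(np.load('pics/w4.npz'))
px=np.array([(65,123),(339,96),(360,453),(110,478),(97,235),(114,377),(331,285),(105,307),(327,212),(336,356),(145,118),(253,106),(186,484),(283,472)])/3.+[240,60]
M=np.array([(61,46,6),(61,-46,6),(-61,-46,6),(-61,46,6),(24,39,6),(-24,39,6),(0,-39,6),(0,39,6),(24,-39,6),(-24,-39,6),(53,15.5,55),(53,-15.5,55),(-53,15.5,55),(-53,-15.5,55)],float)
def T(p,M):
    a=p[2];R=np.array([[np.cos(a),-np.sin(a)],[np.sin(a),np.cos(a)]])
    return np.c_[M[:,:2]@R.T+p[:2],M[:,2]]
for k in (range(4),range(10),range(14)):
    k=list(k)
    s=least_squares(lambda p:(proj(c,T(p,M[k]))-px[k]).ravel(),[478,-34,.1])
    print(s.x[:2],np.degrees(s.x[2]),np.abs(s.fun).max(),np.abs(s.fun).mean())
E
```

```text
[481.00770422 -34.41472654] 5.387430905333006 1.2200872550559154 0.7416280738279717
[480.98440267 -34.25801081] 5.390650379746622 1.2383621242290133 0.38215251277426177
[481.1937801  -34.35835854] 5.449313518864806 1.14859260236517 0.4420644078470021
```

Emit:
move_arm(
  travel=[
    [1.5,29.8,-10],
    [1.5,29.8,-10],
    [1.5,29.8,-10],
    [1.5,29.8,-10],
    [1.5,29.8,-10],
    [1.5,29.8,-10],
    [1.5,29.8,-10],
    [1.5,29.8,-10],
    [1.5,29.8,-10],
    [1.5,29.8,-10],
  ],
  spin=[24,24,24,24,24,24,24,24,24,24],
)

```text
clock: 7.1
tcp_pos: [435.6, 256.9, 120.7]
ee_rot: [0.978, 0.207, 0.001, 0.0]
wrist_force: [-0.5, -0.5, -0.1]
gripper_width: 1.004
finger_force: 0.0
```

```bash
python3 -c "
from h import *
c=look('w5',['purple_cell_plus'])
rects(c,'purple_cell_plus',9);
save('w5c',c['frame'])
"
```

```text
cam [509. 290. 258.] [435.7 256.9 120.7]
purple_cell_plus 0.92 [357.1 243.5] [449.9 228.6   9. ]
purple_cell_plus 0.64 [429.3 283.5] [442.9 159.1   9. ]
purple_cell_plus 0.62 [357.2 327.3] [382.3 195.5   9. ]
purple_cell_plus 0.85 [422. 233. 458. 289.] ctr [464.3 162.1] size 48.0 14.8 long dir 12.1
purple_cell_plus 0.74 [273. 232. 359. 258.] ctr [434.5 258. ] size 68.2 19.9 long dir -66.1
purple_cell_plus 0.62 [355. 325. 405. 354.] ctr [380.7 173. ] size 48.6 14.8 long dir 86.8
```

View pics/w5c.png

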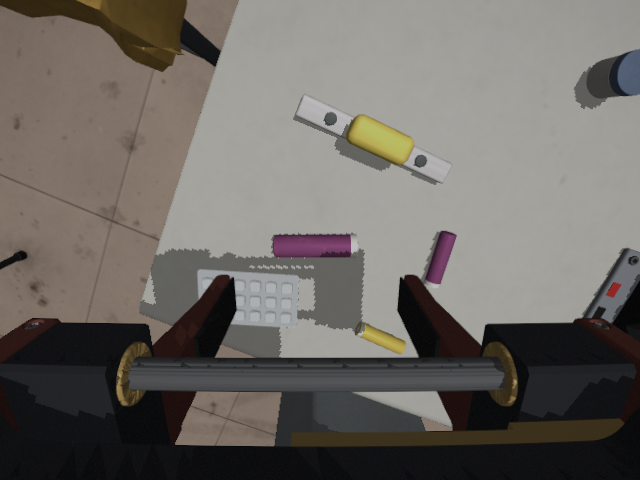

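w5: the purple cell (315,245) lies level and centred between the fingers, and the tips clear the blister pack (250,297).

Emit:
move_arm(
  travel=[
    [0,0,-4],
    [0,0,-8],
    [0,0,-9.2],
    [0,0,-9.2],
    [0,0,-9.2],
  ],
  spin=[0,0,0,0,0],
)

```text
clock: 7.75
tcp_pos: [435.5, 258.0, 28.7]
ee_rot: [0.978, 0.207, 0.001, -0.0]
wrist_force: [-0.0, 0.2, 0.0]
gripper_width: 1.002
finger_force: 0.0
```

Emit:
move_arm(
  travel=[
    [0,0,0],
    [0,0,0],
    [0,0,0],
    [0,0,0],
    [0,0,0],
    [0,0,0],
  ],
  spin=[0,0,0,0,0,0],
  gripper=5.5,
)

```text
clock: 8.35
tcp_pos: [435.1, 258.2, 28.0]
ee_rot: [0.978, 0.208, 0.0, -0.0]
wrist_force: [-0.1, 0.2, 2.4]
gripper_width: 0.731
finger_force: 30.0
```

Emit:
move_arm(
  travel=[
    [0,0,5],
    [0,0,10],
    [4.6,-29.2,10],
    [4.6,-29.2,10],
    [4.6,-29.2,10],
    [4.6,-29.2,10],
    [4.6,-29.2,10],
    [4.6,-29.2,10],
    [4.6,-29.2,10],
    [4.6,-29.2,10],
    [4.6,-29.2,10],
    [4.6,-29.2,10],
    [4.6,-29.2,6],
    [4.6,-29.2,4],
    [4.6,-29.2,4],
  ],
  spin=[0,0,-18.6,-18.6,-18.6,-18.6,-18.6,-18.6,-18.6,-18.6,-18.6,-18.6,-18.6,-18.6,-18.6],
)

```text
clock: 9.85
tcp_pos: [478.8, -32.2, 64.1]
ee_rot: [0.999, 0.048, -0.003, -0.001]
wrist_force: [0.6, -0.2, -0.5]
gripper_width: 0.732
finger_force: 30.0
```

```bash
python3 -c "
from h import *
c=look('w6',['purple_cell_plus','weld_jig'])
print(read_state()['gripper_width'])
save('w6c',c['frame'])
"
```

```text
cam [560. -24. 201.] [479.9 -32.6  66.4]
purple_cell_plus 0.69 [ 30.5 294.5] [443.9 155.2   9. ]
weld_jig 0.8 [322.3 264.2] [480.9 -35.1   0. ]
0.732831539301325
```

View pics/w6c.png

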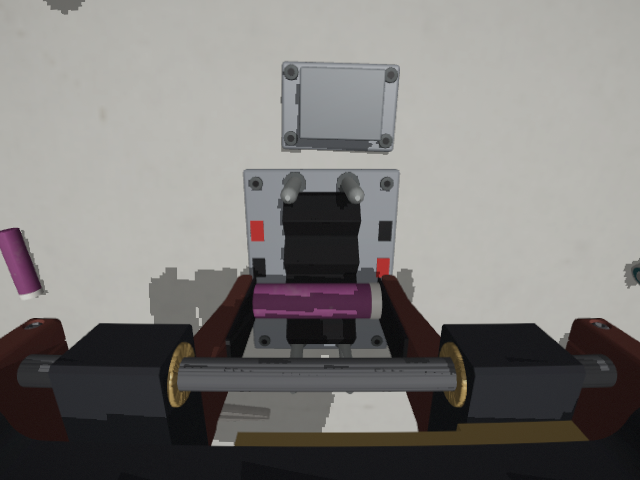

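w6: the purple cell is held at (315,300) over the middle groove, with its white sleeve on the right by the red mark (383,266).

Emit:
move_arm(
  travel=[
    [0,0,0],
    [0,0,0],
    [0,-0.05,-1],
    [0,-0.05,-1.8],
    [0,-0.05,-1.8],
    [0,-0.05,-1.8],
  ],
  spin=[0,0,0,0,0,0],
)

```text
clock: 10.6
tcp_pos: [481.3, -34.4, 49.4]
ee_rot: [0.999, 0.047, 0.001, 0.0]
wrist_force: [2.6, 0.4, 0.4]
gripper_width: 0.73
finger_force: 30.0
```

Emit:
move_arm(
  travel=[
    [0,0,0],
    [0,0,0],
    [0,0,0],
    [0,0,0],
    [0,0,0],
    [0,0,5],
    [0,0,10],
    [-8,0,15],
    [-8,0,15],
    [-8,0,15],
  ],
  spin=[0,0,0,0,0,0,0,0,0,0],
  gripper=8.78,
)

```text
clock: 11.6
tcp_pos: [400.1, -34.5, 204.9]
ee_rot: [0.999, 0.047, 0.004, 0.001]
wrist_force: [0.9, -0.3, -0.1]
gripper_width: 0.996
finger_force: 0.0
```

```bash
python3 -c "
from h import *
Z['purple_cell_plus']=31
c=look('w7',['purple_cell_plus','weld_jig','board_stand','teal_cell_a_plus','guard_board'])
rects(c,'purple_cell_plus',31);rects(c,'teal_cell_a_plus',9);rects(c,'guard_board',22);rects(c,'board_stand',6)
"
```

```text
cam [479. -26. 343.] [401.  -34.5 202.5]
purple_cell_plus 0.94 [130.  163.2] [444.8 144.   31. ]
purple_cell_plus 0.94 [ 99.6 221.8] [385.5 177.8  31. ]
purple_cell_plus 0.64 [362.2 139.2] [485.2 -67.8  31. ]
weld_jig 0.69 [326.2 141.8] [479.9 -36.6   0. ]
board_stand 0.69 [335.6  36.5] [574.7 -35.7   0. ]
guard_board 0.9 [524.1 214.8] [ 429.3 -242.2   20. ]
purple_cell_plus 0.97 [109. 117. 141. 166.] ctr [465.7 147.6] size 44.6 14.9 long dir 13.7
purple_cell_plus 0.79 [ 97. 216. 143. 232.] ctr [386.8 158.4] size 45.7 12.1 long dir 86.9
purple_cell_plus 0.55 [287. 128. 363. 150.] ctr [481.6 -34.4] size 67.0 18.3 long dir -84.5
guard_board 0.71 [493. 189. 553. 240.] ctr [ 428.3 -240.6] size 64.8 30.8 long dir 70.7
board_stand 0.91 [296.   3. 373.  64.] ctr [576.4 -34.3] size 64.4 48.3 long dir -85.8
```

Emit:
move_arm(
  travel=[
    [4,-22,0],
    [4,-22,0],
    [4,-22,0],
    [4,-22,0],
    [4,-22,0],
    [4,-22,0],
    [4,-22,0],
    [4,-22,0],
  ],
  spin=[-5.4,-5.4,-5.4,-5.4,-5.4,-5.4,-5.4,-5.4],
)

```text
clock: 12.9
tcp_pos: [441.0, -253.3, 199.5]
ee_rot: [1.0, 0.0, -0.0, -0.0]
wrist_force: [0.0, 0.3, -0.4]
gripper_width: 0.999
finger_force: 0.0
```

```bash
python3 -c "
from h import *
c=look('w8',['teal_cell_a_plus','guard_board'])
rects(c,'teal_cell_a_plus',9);rects(c,'guard_board',22)
save('w8c',c['frame'])
"
```

```text
cam [ 521. -253.  337.] [ 441.1 -253.1  199.8]
guard_board 0.65 [305.1 236.3] [ 428.2 -241.2   20. ]
guard_board 0.62 [274. 214. 334. 259.] ctr [ 428.3 -240.2] size 61.6 30.8 long dir 70.6
```

View pics/w8c.png

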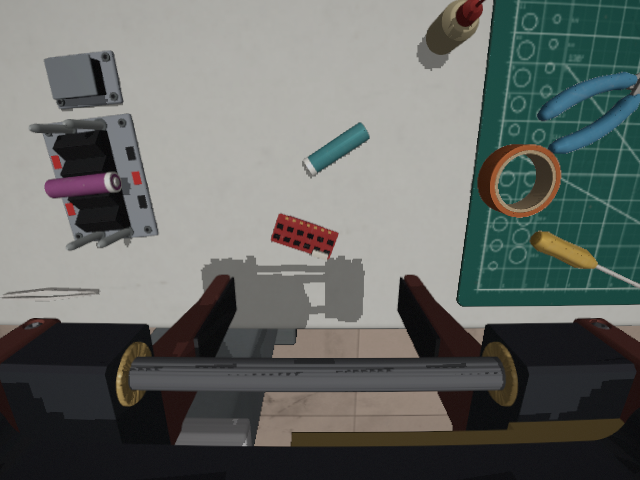

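w8: the purple cell is in the middle groove with its sleeve by the red mark, on the right. The second teal cell is at (338,148) with its white end at (309,168); the network missed it, so I segment it by colour.

```bash
cat >> h.py <<'E'
def teal(c,roi,z=9):
    """axis centre and direction (to the plus end, +y side) of the teal body in roi; body shows from the minus end"""
    l,t,r,b=roi; hsv=cv2.cvtColor(c['frame'],cv2.COLOR_RGB2HSV)
    m=cv2.inRange(hsv,(82,90,40),(100,255,255)); k=np.zeros_like(m); k[t:b,l:r]=m[t:b,l:r]
    cs,_=cv2.findContours(k,cv2.RETR_EXTERNAL,cv2.CHAIN_APPROX_NONE)
    q=max(cs,key=cv2.contourArea)[:,0].astype(float)
    P=np.array([at_z(c,p,z)[:2] for p in q],np.float32)
    ctr,(w,h),a=cv2.minAreaRect(P)
    if w<h: w,h,a=h,w,a+90
    d=np.array([np.cos(np.radians(a)),np.sin(np.radians(a))]); d*=np.sign(d[1])
    C=np.array(ctr)-d*(w/2-33)
    print('body',np.round(ctr,1),round(w,1),round(h,1),'cell ctr',np.round(C,1),'plus dir deg',round(np.degrees(np.arctan2(d[1],d[0])),1))
E
python3 -c "
from h import *
c=dict(np.load('pics/w8.npz')); teal(c,(290,110,390,190))
c=dict(np.load('pics/w3.npz')); teal(c,(270,5,370,70))
c=dict(np.load('pics/w1.npz')); teal(c,(360,100,440,170))"
```

```text
body [ 513.9 -273.4] 59.3 17.4 cell ctr [ 512.  -270.6] plus dir deg 123.4
body [657.3 225.4] 59.0 17.7 cell ctr [656.1 228.7] plus dir deg 111.2
body [ 514.5 -274.6] 58.8 17.0 cell ctr [ 512.5 -271.6] plus dir deg 123.2
```

Emit:
move_arm(
  travel=[
    [7.1,-1.7,-8],
    [7.1,-1.7,-10],
    [7.1,-1.7,-10],
    [7.1,-1.7,-10],
    [7.1,-1.7,-10],
    [7.1,-1.7,-10],
    [7.1,-1.7,-14],
    [7.1,-1.7,-17.2],
    [7.1,-1.7,-17.2],
    [7.1,-1.7,-17.2],
  ],
  spin=[33.4,33.4,33.4,33.4,33.4,33.4,33.4,33.4,33.4,33.4],
)

```text
clock: 14.15
tcp_pos: [512.2, -271.5, 28.7]
ee_rot: [0.958, 0.286, 0.001, 0.001]
wrist_force: [0.5, -0.6, 0.2]
gripper_width: 1.002
finger_force: 0.0
```

Emit:
move_arm(
  travel=[
    [0,0,0],
    [0,0,0],
    [0,0,0],
    [0,0,0],
    [0,0,0],
    [0,0,0],
  ],
  spin=[0,0,0,0,0,0],
  gripper=5.5,
)

```text
clock: 14.75
tcp_pos: [512.1, -271.4, 28.1]
ee_rot: [0.958, 0.287, 0.0, 0.0]
wrist_force: [-0.6, -0.3, 3.2]
gripper_width: 0.73
finger_force: 30.0
```

Emit:
move_arm(
  travel=[
    [0,0,5],
    [0,0,10],
    [-0.7,23.9,10],
    [-0.7,23.9,10],
    [-0.7,23.9,10],
    [-0.7,23.9,10],
    [-0.7,23.9,10],
    [-0.7,23.9,10],
    [-0.7,23.9,10],
    [-0.7,23.9,10],
    [-0.7,23.9,10],
    [-0.7,23.9,6],
    [-0.7,23.9,5],
    [-0.7,23.9,5],
    [-0.7,23.9,5],
  ],
  spin=[0,0,-28,-28,-28,-28,-28,-28,-28,-28,-28,-28,-28,-28,-28],
)

```text
clock: 16.25
tcp_pos: [505.1, -32.9, 78.3]
ee_rot: [0.999, 0.046, 0.0, 0.0]
wrist_force: [0.5, -0.3, 0.1]
gripper_width: 0.731
finger_force: 30.0
```

```bash
python3 -c "
from h import *
c=look('w9',['board_stand']); s=read_state();print(s['gripper_width'],s['ee_rot'])
f=c['frame'];save('w9c',f[180:400,160:480])
teal(c,(200,200,420,350),59)
"
```

```text
cam [585. -25. 216.] [505.6 -32.8  79. ]
board_stand 0.95 [331.2 153.9] [576.9 -34.9   0. ]
0.7292886771482434 [9.98905538e-01 4.67581057e-02 1.16777014e-03 2.06361601e-04]
body [504.8 -35.2] 62.3 20.3 cell ctr [504.6 -33.3] plus dir deg 94.6
```

View pics/w9c.png

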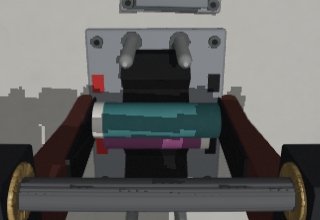

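w9: the teal cell is held level over the back groove, with its white end on the left by the red mark.

Emit:
move_arm(
  travel=[
    [0,0,-1.5],
    [0,0,-2.5],
    [0,0,-2.8],
    [0,0,-2.8],
    [0,0,-2.8],
  ],
  spin=[0,0,0,0,0],
)

```text
clock: 16.85
tcp_pos: [505.0, -32.2, 49.6]
ee_rot: [0.999, 0.047, 0.0, -0.0]
wrist_force: [-0.5, 1.3, 3.3]
gripper_width: 0.728
finger_force: 30.0
```

Emit:
move_arm(
  travel=[
    [0,0,0],
    [0,0,0],
    [0,0,0],
    [0,0,0],
    [0,0,0],
    [0,0,5],
    [0,0,10],
    [0,0,15],
    [5,20,18],
    [5,20,18],
    [5,20,18],
    [5,20,18],
    [5,20,18],
    [5,20,18],
  ],
  spin=[0,0,0,0,0,0,0,0,-5.4,-5.4,-5.4,-5.4,-5.4,-5.4],
  gripper=8.78,
)

```text
clock: 18.25
tcp_pos: [554.9, 169.0, 229.3]
ee_rot: [1.0, 0.001, -0.0, 0.0]
wrist_force: [0.8, -0.7, -0.5]
gripper_width: 1.004
finger_force: 0.0
```

```bash
python3 -c "
from h import *
Z['purple_cell_plus']=31
c=look('w10',['teal_cell_a_plus','purple_cell_plus','pressure_bar'])
rects(c,'teal_cell_a_plus',9);rects(c,'teal_cell_a_plus',31);rects(c,'purple_cell_plus',31);rects(c,'pressure_bar',5)
save('w10c',c['frame'])
"
```

```text
cam [635. 170. 367.] [554.9 167.6 229.2]
teal_cell_a_plus 0.85 [227.6 131.1] [643.  261.5   9. ]
purple_cell_plus 0.94 [527.  283.2] [482.3 -66.5  31. ]
purple_cell_plus 0.66 [326.9 304.6] [456.4 157.7  31. ]
purple_cell_plus 0.61 [297.2 350.9] [395.2 192.1  31. ]
pressure_bar 0.57 [248.3 234.7] [529.2 248.1   0. ]
teal_cell_a_plus 0.85 [225.  99. 289. 140.] ctr [655.5 229.6] size 66.9 18.4 long dir -69.8
teal_cell_a_plus 0.85 [225.  99. 289. 140.] ctr [654.3 226. ] size 62.7 17.3 long dir -69.8
purple_cell_plus 0.9 [295. 346. 334. 356.] ctr [397.2 172.1] size 42.9 14.3 long dir 87.6
purple_cell_plus 0.84 [312. 270. 334. 309.] ctr [475.2 161.2] size 47.6 12.0 long dir 12.2
purple_cell_plus 0.75 [470. 273. 533. 295.] ctr [481.2 -35.3] size 72.4 20.7 long dir -84.8
pressure_bar 0.64 [194. 229. 299. 256.] ctr [520.3 251.7] size 119.8 28.5 long dir 89.3
```

View pics/w10c.png

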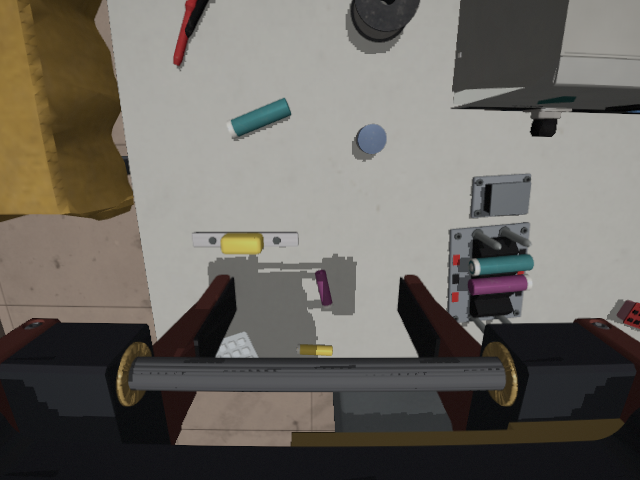

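w10: the back teal and the purple cell are seated, plus ends on opposite sides. The left teal is at (258,118) with its white end at (234,130), and the blue knob at (371,138) is well clear. I check the height of the multimeter and the supply near the wrist.

```bash
python3 - <<'E'
from h import *
a=capture('scene');b=capture('side')
def tri(p,q):
    o1,d1=ray(a,p);o2,d2=ray(b,q)
    A=np.c_[d1,-d2];s=np.linalg.lstsq(A,o2-o1,rcond=None)[0]
    print(np.round((o1+d1*s[0]+o2+d2*s[1])/2), round(np.linalg.norm(o1+d1*s[0]-o2-d2*s[1]),1))
tri((115,212),(43,223)); tri((139,205),(73,207)); tri((168,262),(119,270)); tri((143,273),(90,292))
tri((270,183),(233,150)); tri((270,236),(243,215)); tri((190,134),(121,118))
E
```

```text
[921. 251. 102.] 6.5
[890. 207. 113.] 0.1
[791. 229.  19.] 8.5
[817. 280.   4.] 0.9
[673.  15. 167.] 22.7
[626.  75.  80.] 19.5
[952.  -7. 177.] 5.2
```

Emit:
move_arm(
  travel=[
    [10.1,6.15,-5],
    [10.1,6.15,-10],
    [10.1,6.15,-12],
    [10.1,6.15,-12],
    [10.1,6.15,-12],
    [10.1,6.15,-16],
    [10.1,6.15,-20.2],
    [10.1,6.15,-20.2],
    [10.1,6.15,-20.2],
    [10.1,6.15,-20.2],
  ],
  spin=[20.3,20.3,20.3,20.3,20.3,20.3,20.3,20.3,20.3,20.3],
)

```text
clock: 19.75
tcp_pos: [656.5, 229.1, 30.1]
ee_rot: [0.984, 0.176, 0.001, -0.0]
wrist_force: [-0.2, -0.8, -0.3]
gripper_width: 1.003
finger_force: 0.0
```

Emit:
move_arm(
  travel=[
    [0,0,0],
    [0,0,0],
    [0,0,0],
    [0,0,0],
    [0,0,0],
    [0,0,0],
  ],
  spin=[0,0,0,0,0,0],
  gripper=5.5,
)

```text
clock: 20.35
tcp_pos: [656.0, 229.2, 27.8]
ee_rot: [0.984, 0.176, 0.0, 0.0]
wrist_force: [-0.8, -0.6, 2.1]
gripper_width: 0.734
finger_force: 30.0
```

Emit:
move_arm(
  travel=[
    [0,0,5],
    [0,0,10],
    [-19.9,-26.6,10],
    [-19.9,-26.6,10],
    [-19.9,-26.6,10],
    [-19.9,-26.6,10],
    [-19.9,-26.6,10],
    [-19.9,-26.6,10],
    [-19.9,-26.6,10],
    [-19.9,-26.6,10],
    [-19.9,-26.6,10],
    [-19.9,-26.6,10],
    [-19.9,-26.6,6],
    [-19.9,-26.6,5],
    [-19.9,-26.6,5],
    [-19.9,-26.6,5],
  ],
  spin=[0,0,-14.9,-14.9,-14.9,-14.9,-14.9,-14.9,-14.9,-14.9,-14.9,-14.9,-14.9,-14.9,-14.9,-14.9],
)

```text
clock: 21.95
tcp_pos: [457.4, -36.3, 78.2]
ee_rot: [0.999, 0.047, -0.0, -0.0]
wrist_force: [-0.5, 0.7, -0.2]
gripper_width: 0.731
finger_force: 30.0
```

```bash
python3 -c "
from h import *
c=look('w11',['board_stand']); s=read_state();print(s['gripper_width'],s['ee_rot'])
teal(c,(200,285,420,350),59)
"
```

```text
cam [537. -28. 216.] [457.7 -36.5  78.9]
board_stand 0.84 [333.5  71.9] [576.6 -34.5   0. ]
0.7286254952610843 [9.98882440e-01 4.72530816e-02 9.91118934e-04 1.86644223e-04]
body [456.1 -38.6] 62.4 19.2 cell ctr [455.9 -36.9] plus dir deg 95.5
```

Emit:
move_arm(
  travel=[
    [0,0,-1.5],
    [0,0,-2.5],
    [0,0,-2.8],
    [0,0,-2.8],
    [0,0,-2.8],
  ],
  spin=[0,0,0,0,0],
)

```text
clock: 22.55
tcp_pos: [457.4, -36.8, 49.5]
ee_rot: [0.999, 0.047, 0.001, 0.0]
wrist_force: [3.1, 1.5, 0.5]
gripper_width: 0.729
finger_force: 30.0
```

Emit:
move_arm(
  travel=[
    [0,0,0],
    [0,0,0],
    [0,0,0],
    [0,0,0],
    [0,0,0],
    [0,0,5],
    [0,0,10],
    [0,0,15],
    [0,0,17],
    [0,0,17],
    [0,0,17],
    [0,0,17],
  ],
  spin=[0,0,0,0,0,0,0,0,0,0,0,0],
  gripper=8.78,
)

```text
clock: 23.75
tcp_pos: [456.2, -36.7, 217.2]
ee_rot: [0.999, 0.047, -0.002, -0.0]
wrist_force: [0.1, 0.1, -0.8]
gripper_width: 1.003
finger_force: 0.0
```

```bash
python3 -c "
from h import *
Z.update(purple_cell_plus=31,teal_cell_a_plus=31)
c=look('w12',['teal_cell_a_plus','purple_cell_plus','board_stand','weld_jig'])
rects(c,'teal_cell_a_plus',31);rects(c,'purple_cell_plus',31);rects(c,'board_stand',6)
f=c['frame'];save('w12c',cv2.resize(f[40:280,200:460],None,fx=2.4,fy=2.4))
"
```

```text
cam [537. -29. 354.] [456.2 -36.7 217.2]
teal_cell_a_plus 0.65 [283.2 221.4] [453.2  -2.7  31. ]
purple_cell_plus 0.81 [138.2 212.5] [448.9 143.6  31. ]
purple_cell_plus 0.62 [110.5 263.2] [390.8 177.1  31. ]
purple_cell_plus 0.56 [350.7 199.7] [481.4 -67.4  31. ]
board_stand 0.66 [325.2  97.6] [575.6 -33.3   0. ]
weld_jig 0.68 [319.1 193.9] [479.1 -36.5   0. ]
teal_cell_a_plus 0.6 [282. 214. 348. 232.] ctr [457.3 -35.3] size 66.3 18.9 long dir -83.6
purple_cell_plus 0.84 [283. 186. 351. 206.] ctr [480.7 -34. ] size 67.0 19.7 long dir -83.1
purple_cell_plus 0.67 [120. 170. 148. 215.] ctr [469.1 148. ] size 43.0 14.3 long dir 12.4
purple_cell_plus 0.59 [108. 259. 152. 272.] ctr [391.2 158.4] size 47.5 13.3 long dir 88.3
```

View pics/w12c.png

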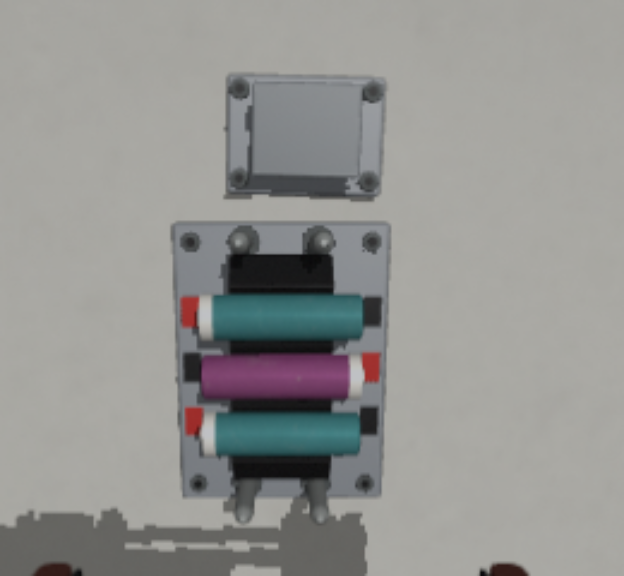

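All three cells are seated with each white sleeve at its red mark: crop (205,316), (357,376) and (208,433). The stand's plate corners are at about (226,74), (385,77), (383,196) and (226,196), and the pad's at (252,82), (361,84), (360,176) and (250,175).

```bash
python3 - <<'E'
from h import *
from scipy.optimize import least_squares
c=dict(np.load('pics/w12.npz'))
px=np.array([(226,74),(385,77),(383,194),(226,194),(252,82),(361,84),(360,176),(250,175)])/2.4+[200,40]
M=np.array([(23,32,6),(23,-32,6),(-23,-32,6),(-23,32,6),(17,21,24),(17,-21,24),(-17,-21,24),(-17,21,24)],float)
def T(p,M):
    a=p[2];R=np.array([[np.cos(a),-np.sin(a)],[np.sin(a),np.cos(a)]])
    return np.c_[M[:,:2]@R.T+p[:2],M[:,2]]
for k in (range(4),range(4,8),range(8)):
    k=list(k)
    s=least_squares(lambda p:(proj(c,T(p,M[k]))-px[k]).ravel(),[576,-34,.1])
    print(s.x[:2],np.degrees(s.x[2]),np.abs(s.fun).max(),np.abs(s.fun).mean())
E
```

```text
[576.13480661 -35.00696595] 5.038019519319204 0.8054487830890764 0.4190740001510527
[576.21937877 -34.74787763] 4.758526850884535 0.5669527987351444 0.4073662504377733
[576.17946046 -34.87045059] 4.942429366940267 0.8403683011812291 0.41344746206494065
```

Emit:
move_arm(
  travel=[
    [-2.9,-20.4,0],
    [-2.9,-20.4,0],
    [-2.9,-20.4,0],
    [-2.9,-20.4,0],
    [-2.9,-20.4,0],
    [-2.9,-20.4,0],
    [-2.9,-20.4,0],
    [-2.9,-20.4,0],
    [-2.9,-20.4,0],
    [-2.9,-20.4,0],
    [-2.9,-20.4,0],
    [-2.9,-20.4,0],
    [-2.9,-20.4,0],
    [-2.9,-20.4,0],
    [-2.9,-20.4,-2],
    [-2.9,-20.4,-6],
    [-2.9,-20.4,-10],
    [-2.9,-20.4,-12],
    [-2.9,-20.4,-12],
    [-2.9,-20.4,-12],
  ],
  spin=[8,16,24,32,40,48,56,64,72,80,88,96,104,112,120,128,136,144,152,155.2],
)

```text
clock: 26.15
tcp_pos: [427.4, -240.4, 98.3]
ee_rot: [0.166, 0.986, 0.0, -0.001]
wrist_force: [0.9, -0.4, -0.3]
gripper_width: 1.0
finger_force: 0.0
```

```bash
python3 -c "
from h import *
c=look('w13',['guard_board']); s=read_state();print(s['ee_rot'],s['joint_pos'])
rects(c,'guard_board',22)
save('w13c',c['frame'])
"
```

```text
cam [ 353. -214.  236.] [ 427.7 -240.7   98.9]
guard_board 0.86 [317.4 263.2] [ 430.9 -240.2   20. ]
[ 1.68419652e-01  9.85715366e-01  7.64235235e-05 -1.81455171e-04] [-5.81822830e-01 -1.83738401e-01  1.75974222e+00 -5.50273129e-06
  1.56598258e+00 -1.81416673e+00]
guard_board 0.77 [271. 238. 362. 282.] ctr [ 428.3 -240.3] size 62.1 30.7 long dir 71.6
```

View pics/w13c.png

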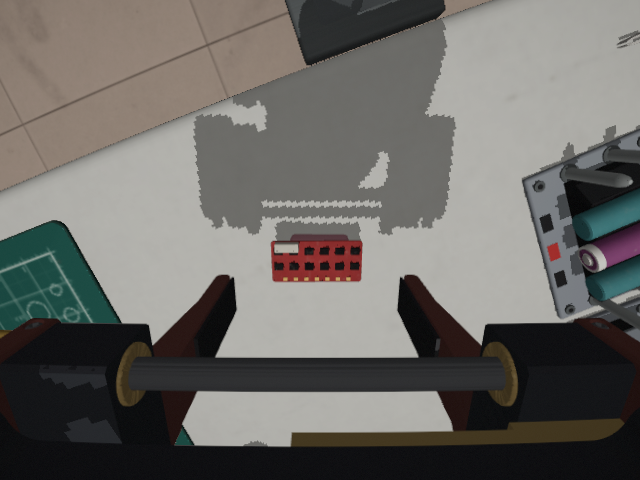

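w13: the board (316,260) is level and centred between the fingers.

Emit:
move_arm(
  travel=[
    [0,0,-3],
    [0,0,-6.2],
    [0,0,-6.2],
    [0,0,-6.2],
    [0,0,-6.2],
  ],
  spin=[0,0,0,0,0],
)

```text
clock: 26.8
tcp_pos: [428.9, -241.4, 39.7]
ee_rot: [0.169, 0.986, -0.001, 0.001]
wrist_force: [0.2, 0.2, -0.4]
gripper_width: 0.999
finger_force: 0.0
```

Emit:
move_arm(
  travel=[
    [0,0,0],
    [0,0,0],
    [0,0,0],
    [0,0,0],
    [0,0,0],
    [0,0,0],
  ],
  spin=[0,0,0,0,0,0],
  gripper=5.3,
)

```text
clock: 27.4
tcp_pos: [428.2, -240.9, 38.1]
ee_rot: [0.169, 0.986, -0.0, 0.0]
wrist_force: [0.5, 0.4, 4.3]
gripper_width: 0.69
finger_force: 30.0
```

Emit:
move_arm(
  travel=[
    [0,0,4],
    [0,0,9],
    [14.8,20.6,10],
    [14.8,20.6,10],
    [14.8,20.6,10],
    [14.8,20.6,10],
    [14.8,20.6,10],
    [14.8,20.6,10],
    [14.8,20.6,10],
    [14.8,20.6,10],
    [14.8,20.6,10],
    [14.8,20.6,6],
    [14.8,20.6,3],
    [14.8,20.6,3],
    [14.8,20.6,3],
    [14.8,20.6,3],
  ],
  spin=[0,0,24.3,24.3,24.3,24.3,24.3,24.3,24.3,24.3,24.3,24.3,24.3,24.3,24.3,24.3],
)

```text
clock: 29.0
tcp_pos: [576.9, -35.5, 70.2]
ee_rot: [-0.042, 0.999, -0.0, 0.002]
wrist_force: [0.6, 0.9, 0.2]
gripper_width: 0.696
finger_force: 30.0
```

```bash
python3 -c "
from h import *
c=look('w14',['board_stand','guard_board']); s=read_state();print(s['gripper_width'],s['ee_rot'],s['wrist_force'])
rects(c,'guard_board',48)
save('w14c',c['frame'])
"
```

```text
cam [497. -42. 207.] [577.1 -35.4  70.4]
board_stand 0.92 [316.5 262.5] [577.2 -35.    0. ]
guard_board 0.74 [320.  298.4] [593.3 -31.4  20. ]
0.6923970142826499 [-4.25255657e-02  9.99093946e-01 -2.78493439e-04  1.66878137e-03] [-0.87439058  0.94871148  0.19657347]
guard_board 0.96 [258. 273. 376. 328.] ctr [580.2 -35. ] size 64.0 31.5 long dir -85.1
```

View pics/w14c.png

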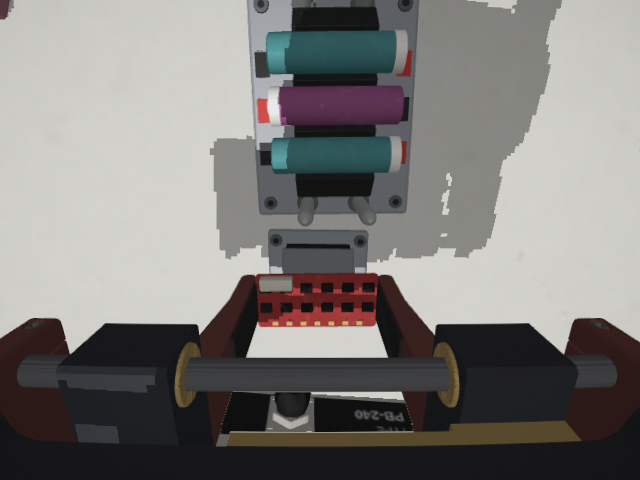

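w14: the board is held level at (317,300) over the stand, square to the pad, and the three cells are in place.

Emit:
move_arm(
  travel=[
    [0,0,0],
    [0,0,-1.5],
    [0,0,-2.3],
    [0,0,-2.6],
    [0,0,-2.6],
    [0,0,-2.6],
    [0,0,-2.6],
  ],
  spin=[0,0,0,0,0,0,0],
)

```text
clock: 29.9
tcp_pos: [575.7, -34.7, 41.1]
ee_rot: [-0.043, 0.999, 0.0, -0.0]
wrist_force: [0.3, 0.2, 0.5]
gripper_width: 0.695
finger_force: 30.0
```

Emit:
move_arm(
  travel=[
    [0,0,0],
    [0,0,0],
    [0,0,0],
    [0,0,0],
    [0,0,0],
    [0,0,5],
    [0,0,10],
    [0,0,15],
    [0,0,18],
    [0,0,18],
    [0,0,18],
  ],
  spin=[0,0,0,0,0,0,0,0,0,0,0],
  gripper=8.78,
)

```text
clock: 31.0
tcp_pos: [576.2, -34.8, 222.0]
ee_rot: [-0.043, 0.999, -0.0, 0.001]
wrist_force: [-0.1, 0.3, -1.5]
gripper_width: 0.997
finger_force: 0.0
```

```bash
python3 -c "
from h import *
Z.update(guard_board=24)
c=look('w15',['board_stand','guard_board','pressure_bar']); 
rects(c,'guard_board',26);rects(c,'pressure_bar',5)
"
```

```text
cam [497. -41. 359.] [575.7 -34.8 220.2]
board_stand 0.86 [315.4 215.7] [579.3 -35.3   0. ]
guard_board 0.91 [320.1 218.8] [576.7 -30.6  24. ]
pressure_bar 0.77 [576.7 190.7] [525.6 251.4   0. ]
guard_board 0.82 [288. 204. 345. 237.] ctr [577.  -34.6] size 61.5 31.3 long dir -83.6
pressure_bar 0.9 [529. 182. 634. 205.] ctr [528.1 252.7] size 125.9 22.7 long dir 89.3
```

Emit:
move_arm(
  travel=[
    [-5.1,21,0],
    [-5.1,21,0],
    [-5.1,21,0],
    [-5.1,21,0],
    [-5.1,21,0],
    [-5.1,21,0],
    [-5.1,21,0],
    [-5.1,21,0],
    [-5.1,21,0],
    [-5.1,21,0],
    [-5.1,21,0],
    [-5.1,21,0],
    [-5.1,21,0],
    [-5.1,21,0],
    [-5.1,21,0],
    [-5.1,21,0],
  ],
  spin=[-8,-16,-24,-32,-40,-48,-56,-64,-72,-80,-88,-95.4,-95.4,-95.4,-95.4,-95.4],
)

```text
clock: 32.9
tcp_pos: [524.9, 175.2, 221.5]
ee_rot: [0.71, 0.704, -0.0, -0.0]
wrist_force: [0.5, -0.1, -0.3]
gripper_width: 0.999
finger_force: 0.0
```

```bash
python3 -c "
from h import *
c=look('w16',['pressure_bar']); print(read_state()['ee_rot'])
rects(c,'pressure_bar',5)
hsv=cv2.cvtColor(c['frame'],cv2.COLOR_RGB2HSV)
m=cv2.inRange(hsv,(20,120,90),(35,255,255));m[:60]=0;m[280:]=0
cs,_=cv2.findContours(m,cv2.RETR_EXTERNAL,cv2.CHAIN_APPROX_NONE)
for q in cs:
    if cv2.contourArea(q)<200: continue
    for z in(22,34):
        P=np.array([at_z(c,p.astype(float),z)[:2] for p in q[:,0]],np.float32); print(cv2.boundingRect(q),cv2.minAreaRect(P))
f=c['frame'];save('w16c',f[60:360,120:520])
"
```

```text
cam [526. 256. 359.] [524.9 175.2 221.6]
pressure_bar 0.86 [315.2 143.2] [524.6 251.2   0. ]
[ 7.09963549e-01  7.04238425e-01 -1.81028396e-05 -1.15486524e-05]
pressure_bar 0.86 [307.  79. 328. 202.] ctr [526.1 250.6] size 121.3 21.5 long dir -89.9
pressure_bar 0.5 [257. 392. 273. 419.] ctr [454.2 -80.5] size 40.3 19.1 long dir -87.2
(177, 204, 14, 36) ((385.9409484863281, 173.34561157226562), (37.88019943237305, 12.14997673034668), 87.78211975097656)
(177, 204, 14, 36) ((390.9266052246094, 176.27755737304688), (36.53126525878906, 11.717283248901367), 87.78223419189453)
(307, 121, 20, 46) ((526.0025634765625, 250.81214904785156), (42.60316848754883, 18.867610931396484), 89.56520080566406)
(307, 121, 20, 46) ((526.0006103515625, 250.9854736328125), (41.086055755615234, 18.19573974609375), 89.56517028808594)
```

View pics/w16c.png

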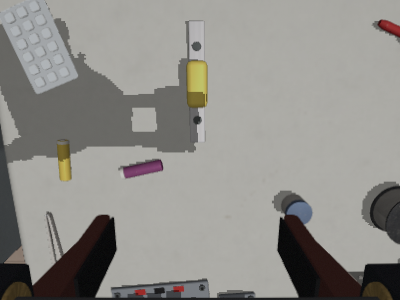

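w16: the bar is upright at (196,82) in the crop, its grip at (197,84) centred between the fingers.

Emit:
move_arm(
  travel=[
    [0.1,7.55,-4],
    [0.1,7.55,-8],
    [0.1,7.55,-12],
    [0.1,7.55,-15],
    [0.1,7.55,-18.5],
    [0.1,7.55,-18.5],
    [0.1,7.55,-18.5],
  ],
  spin=[0.2,0.2,0.2,0.2,0.2,0.2,0.2],
)

```text
clock: 33.75
tcp_pos: [525.8, 250.6, 36.9]
ee_rot: [0.709, 0.705, -0.0, -0.0]
wrist_force: [0.9, -0.1, 1.0]
gripper_width: 1.003
finger_force: 0.0
```

Emit:
move_arm(
  travel=[
    [0,0,0],
    [0,0,0],
    [0,0,0],
    [0,0,0],
    [0,0,0],
    [0,0,0],
    [0,0,0],
    [0,0,0],
    [0,0,0],
    [0,0,0],
    [0,0,0],
    [0,0,0],
  ],
  spin=[0,0,0,0,0,0,0,0,0,0,0,0],
  gripper=1.2,
)

```text
clock: 34.95
tcp_pos: [525.9, 250.7, 36.5]
ee_rot: [0.709, 0.705, -0.0, -0.0]
wrist_force: [0.7, -1.1, -0.1]
gripper_width: 0.228
finger_force: 30.0
```

Emit:
move_arm(
  travel=[
    [0,0,5],
    [0,0,10],
    [-4.5,-28.5,10],
    [-4.5,-28.5,10],
    [-4.5,-28.5,10],
    [-4.5,-28.5,10],
    [-4.5,-28.5,10],
    [-4.5,-28.5,10],
    [-4.5,-28.5,10],
    [-4.5,-28.5,10],
    [-4.5,-28.5,10],
    [-4.5,-28.5,10],
    [-4.5,-28.5,10],
    [-4.5,-28.5,10],
    [-4.5,-28.5,10],
    [-4.5,-28.5,7],
    [-4.5,-28.5,7],
    [-4.5,-28.5,7],
    [-4.5,-28.5,7],
  ],
  spin=[0,0,-8,-16,-24,-32,-40,-48,-56,-64,-72,-80,-84.3,-84.3,-84.3,-84.3,-84.3,-84.3,-84.3],
)

```text
clock: 36.85
tcp_pos: [481.4, -34.3, 107.8]
ee_rot: [0.999, 0.047, 0.001, 0.0]
wrist_force: [-0.3, -0.4, -0.7]
gripper_width: 0.227
finger_force: 30.0
```

```bash
python3 -c "
from h import *
c=look('w17',[]); s=read_state();print(s['ee_rot'],s['gripper_width'])
f=c['frame'];save('w17c',cv2.resize(f[150:400,180:460],None,fx=2.2,fy=2.2))
"
```

```text
cam [561. -26. 245.] [481.5 -34.4 108. ]
[9.98884700e-01 4.72074183e-02 8.90560735e-04 1.53677247e-04] 0.225153111317045
```

View pics/w17c.png

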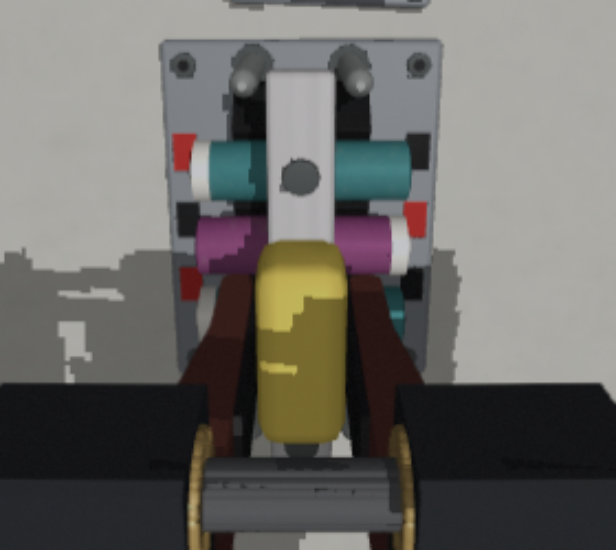

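w17: the bar runs along the jig's x axis, its back end midway between the pins at (250,75) and (353,75). My count shows 16 pictures viewed, over the allowed 14, so I view no more and check by numbers.

Emit:
move_arm(
  travel=[
    [0,0,0],
    [0,0,-1],
    [0,0,-2],
    [0,0,-2.6],
    [0,0,-3],
    [0,0,-3],
    [0,0,-3],
  ],
  spin=[0,0,0,0,0,0,0],
)

```text
clock: 37.6
tcp_pos: [480.9, -34.3, 76.5]
ee_rot: [0.999, 0.047, -0.0, -0.0]
wrist_force: [-0.9, -0.1, -0.3]
gripper_width: 0.227
finger_force: 30.0
```

Emit:
move_arm(
  travel=[
    [0,0,0],
    [0,0,0],
    [0,0,0],
    [0,0,0],
    [0,0,5],
    [0,0,10],
    [-4,0,15],
    [-6,0,15],
    [-6,0,15],
    [-6,0,15],
  ],
  spin=[0,0,0,0,0,0,0,0,0,0],
  gripper=5,
)

```text
clock: 38.6
tcp_pos: [421.2, -34.4, 226.8]
ee_rot: [0.999, 0.047, 0.001, 0.0]
wrist_force: [0.5, -1.0, 0.5]
gripper_width: 0.569
finger_force: 0.0
```

```bash
python3 -c "
from h import *
Z.update(pressure_bar=40,guard_board=24,purple_cell_plus=31,teal_cell_a_plus=31)
c=look('w18',['pressure_bar','guard_board','purple_cell_plus','teal_cell_a_plus'])
rects(c,'pressure_bar',50);rects(c,'guard_board',26);rects(c,'purple_cell_plus',31)
for z in (62,74):
    hsv=cv2.cvtColor(c['frame'],cv2.COLOR_RGB2HSV)
    m=cv2.inRange(hsv,(20,120,90),(35,255,255));m[:60]=0;m[280:]=0;m[:,:250]=0
    cs,_=cv2.findContours(m,cv2.RETR_EXTERNAL,cv2.CHAIN_APPROX_NONE)
    q=max(cs,key=cv2.contourArea);P=np.array([at_z(c,p.astype(float),z)[:2] for p in q[:,0]],np.float32); print(cv2.minAreaRect(P))
for cam in('scene','side'):
    k=capture(cam)
    for n in('pressure_bar','guard_board'):
        for r in place_of(cam,n)[:1]: print(cam,n,np.round(at_z(k,r['pixel'],Z[n]),1))
"
```

```text
cam [501. -26. 364.] [421.2 -34.3 225.8]
pressure_bar 0.62 [322.1 158.2] [484.3 -33.3  40. ]
guard_board 0.68 [333.9  56.6] [576.6 -35.5  24. ]
guard_board 0.25 [322.7 162.7] [479.2 -34.6  24. ]
purple_cell_plus 0.96 [141.4 181.7] [444.7 145.8  31. ]
purple_cell_plus 0.79 [113.9 233.3] [387.3 178.4  31. ]
teal_cell_a_plus 0.82 [289.4 185. ] [454.8  -3.4  31. ]
pressure_bar 0.74 [315.  93. 338. 225.] ctr [480.8 -34.1] size 119.1 20.7 long dir 6.2
guard_board 0.78 [302.  40. 368.  76.] ctr [576.  -34.2] size 62.3 29.7 long dir -84.5
purple_cell_plus 0.95 [125. 135. 148. 182.] ctr [467.3 148.3] size 42.7 14.1 long dir 11.1
purple_cell_plus 0.93 [289. 153. 357. 173.] ctr [479.1 -12.1] size 21.8 17.3 long dir -84.7
purple_cell_plus 0.7 [113. 228. 158. 244.] ctr [388.  158.5] size 46.2 13.1 long dir 87.5
purple_cell_plus 0.64 [299.  37. 369.  89.] ctr [554.8 -35.6] size 59.1 11.2 long dir -84.5
((480.5260925292969, -34.142486572265625), (42.966060638427734, 19.78272247314453), 5.154963493347168)
((481.33197021484375, -33.82792663574219), (41.26150131225586, 18.99788475036621), 5.154963970184326)
scene pressure_bar [474.8 -34.5  40. ]
scene guard_board [568.3 -34.6  24. ]
side pressure_bar [476.2 -35.3  40. ]
side guard_board [583.2 -31.2  24. ]
```

```bash
python3 -c "
from h import *
print(manip.close_job())"
```

```text
the job is handed in; nothing more can be done
None
```

The job is handed in at about 39 s; I got no verdict back. The final measurements show the three cells in their grooves with plus ends at the red marks, the guard board centred on the grey pad, and the pressure bar resting on the cells between the pins. I viewed 16 pictures, two over the limit of 14.

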